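Rack the stone-drilling core bits by size

ROBOT

A 7-joint arm with a two-finger parallel gripper is mounted at the origin on the work surface. World frame = base frame: x ahead of the robot, y to its left, z up, the work surface at z = 0. Lengths are in m, angles in rad, forces in N, time in s.
With the tool pointing down it reaches from about 0.425 to 0.875 m from the base axis. Payload 4.7 kg.
Tool frame: the origin (TCP) lies on the centre line of the jaws, within the pads' length; the fingertips stand ahead of it and the grasp point (between the pads) lies 2 mm behind it (nose_length is the z of the fingertips in the tool frame, in m); z points along the fingers, y is the line along which they close (so a half turn about z gives the same grasp; the last joint's range is limited). The gripper opens to 87 mm and grips with 3 to 60 N. Pads are 19 mm wide; open, the fingers measure 117 mm over their backs; the gripper's body (75 mm by 190 mm) begins 51 mm behind the grasp point.
Start: joints at [1.168, 0.321, -0.07, 1.45, 0.023, 1.371, -0.057], TCP at [0.263, -0.594, 0.24] pointing down, gripper open.
Joint ranges: [-2.86, 2.86], [-0.3, 2.09], [-1.38, 1.24], [0.06, 2.45], [-1.56, 4.7], [0.09, 2.05], [-2.69, 2.69]. Speed limits (rad/s): [2.57, 2.57, 3.14, 3.14, 3.14, 3.14, 3.14].

INTERFACE

Orientations are given as a rotation vector (axis times angle).
In Python, from bench import * gives the robot as it stands.
- The arm moves only by the tool send_rows, never from a script. Its arguments are lists of equal length, an entry for each row: "xyz": the shift along the tool's x, y, z in mm, a list of three; "dr": the turn, a rotation vector about the tool's x, y, z in rad, a list of three. A call has exactly 10 rows; each row is the pose to reach, as a shift and turn from the pose commanded when the call began, along the tool's axes at that moment; what a row does not reach only later rows make up. A row lasts 1/12 s, in which the tool goes at most 41.7 mm and 7.16 degrees, less where a joint would pass 70% of its speed; a pose out of reach is approached as far as the arm can. A call with a gripper value outside its range is refused whole. "jaw" is the finger opening in mm, from 0 to 87, set as the call begins (left out, the last holds). The fingers move at their own pace and stop on an object; "grip_force" is the grip in N (left out, the last holds). Time passes only in rows, so rows that repeat a pose let the fingers close, or fill a call up. It gives the time, the measured TCP pose, the force, the opening and the grip force at its end, in the units of the state.
- get_state(): the state, without advancing time (a new reading comes with each control period).
- get_image(name): name is "scene" or "side" or "wrist"; returns the picture (480x640x3 uint8, red, green, blue); there is no depth.
- calibration(name): a dict with "vfov" (degrees; the focal length in pixels is half the picture's height over the tangent of half this angle, whatever the lens; pixels are square), "cx", "cy" (the principal point, pixels), "rvec" (rotation vector, rad) and "tvec" (3), from world to camera coordinates, as OpenCV has them; the wrist camera has in their place "hand_eye" (4x4, takes a point from camera to tool coordinates, whose origin is the TCP and whose axes are the flange's). Camera axes: x right, y down, z forward; pixel columns grow to the right and rows downward; lengths in m; the calibration is good to about 2 mm. A picture is of the moment at which its call begins: read the wrist's pose just before it. calibration takes no time and is no camera call.
- close_job(): hands the job in; it is judged then, once.
The state is a dict: "time": time; "joint_positions": joint angles; "qd": joint speeds; "joint_torque": joint torques, N m; "position": TCP position; "tool_rot": TCP orientation; "ft_force": force on the tool from outside, world axes, zero at the start; "torque": the same for the moment, N m; "grip_width": opening from 0.0 (shut) to 1.0 (fully open); "grip_force": force on a finger pad.
Only numpy, scipy, OpenCV 4.12 (cv2) and the standard library are available. Lean on these libraries where they do the work, as an engineer would, in place of code of your own. Each camera call takes 0.05 s, during which the arm holds its last target. There are 200 camera calls.

TASK

Put the four diamond core bits away on the rack in order of size: stand each upright on the middle of its own pad, the thinnest on the pad next to the red end stop and each next pad one size thicker, so that the thickest is next to the grey stop. Leave the blue paint pot where it is, and let go of everything.

Things in the scene. Friction and masses are not known exactly. Their poses are not given: they have to be found in the camera images.
- bit_26_mid (a point): diamond core bit of 26 mm diameter (bright pink barrel, the thinnest), loose, standing upright on its dark crown on the table: a round barrel 26 mm wide and 45 mm high, and on it, on the same axis, a bare round steel shank 22 mm wide that runs from 45 mm to 85 mm above the underside (grip it there). The point is the centre, on the axis, 42.5 mm above the underside; z is the axis, up
- bit_36_mid (a point): diamond core bit of 36 mm diameter (green barrel), loose, standing upright on its dark crown on the table: a round barrel 36 mm wide and 45 mm high, and on it, on the same axis, a bare round steel shank 22 mm wide that runs from 45 mm to 85 mm above the underside (grip it there). The point is the centre, on the axis, 42.5 mm above the underside; z is the axis, up
- bit_46_mid (a point): diamond core bit of 46 mm diameter (blue barrel), loose, standing upright on its dark crown on the table: a round barrel 46 mm wide and 45 mm high, and on it, on the same axis, a bare round steel shank 22 mm wide that runs from 45 mm to 85 mm above the underside (grip it there). The point is the centre, on the axis, 42.5 mm above the underside; z is the axis, up
- bit_58_mid (a point): diamond core bit of 58 mm diameter (light silver barrel, the thickest), loose, standing upright on its dark crown on the table: a round barrel 58 mm wide and 45 mm high, and on it, on the same axis, a bare round steel shank 22 mm wide that runs from 45 mm to 85 mm above the underside (grip it there). The point is the centre, on the axis, 42.5 mm above the underside; z is the axis, up
- pad_a: round black rubber pad with a 4 mm wide pale rim, 66 mm wide, fixed on the plywood rack, at the row's end towards rack +y (the robot's left). Origin: centre of its top face, on which a bit stands (25 mm above the table). x points across the rack (away from the robot), y along the row; the four pads stand 80 mm apart in a straight row, and 44 mm beyond their centres a 6 mm thick aluminium rail runs along the far edge, 7 mm higher than the pad tops
- pad_b: round black rubber pad with a 4 mm wide pale rim, 66 mm wide, fixed on the plywood rack, second from that end. Origin: centre of its top face, on which a bit stands (25 mm above the table). x points across the rack (away from the robot), y along the row; the four pads stand 80 mm apart in a straight row, and 44 mm beyond their centres a 6 mm thick aluminium rail runs along the far edge, 7 mm higher than the pad tops
- pad_c: round black rubber pad with a 4 mm wide pale rim, 66 mm wide, fixed on the plywood rack, third from that end. Origin: centre of its top face, on which a bit stands (25 mm above the table). x points across the rack (away from the robot), y along the row; the four pads stand 80 mm apart in a straight row, and 44 mm beyond their centres a 6 mm thick aluminium rail runs along the far edge, 7 mm higher than the pad tops
- pad_d: round black rubber pad with a 4 mm wide pale rim, 66 mm wide, fixed on the plywood rack, at the other end, towards rack -y (the robot's right). Origin: centre of its top face, on which a bit stands (25 mm above the table). x points across the rack (away from the robot), y along the row; the four pads stand 80 mm apart in a straight row, and 44 mm beyond their centres a 6 mm thick aluminium rail runs along the far edge, 7 mm higher than the pad tops
- red_stop: red end stop, a painted block 70 x 26 x 18 mm fixed on the rack beyond one end pad (either end), 58 mm from that pad's centre; it marks where the row begins. A like grey block closes the other end. Origin: centre of its underside; its top is 15 mm above the pad tops
- paint_pot: closed blue paint pot with a brass-coloured lid, 71 mm wide, 60 mm high, loose on the table to the left of the rack; a bystander. Origin: centre of its underside
Things that resemble listed ones, but are neither listed nor needed, are in the scene too. Leave any orange look-alike of the part that bears bit_58_mid alone.

How it is judged:
By the outcome, as a careful person would: the job done as asked, in the order asked, and still so for the second after the job is handed in, with the robot touching nothing.
It also fails if it takes over 99 s, if anything falls off the work surface, if the arm or the gripper's body presses on something with over 40 N, if the wrist force passes 120 N, or if a joint passes its speed limit or range.

## Working session

There is one attempt and no reset: what is moved stays moved. The work goes in short steps, Python scripts to look and compute and a tool call to move; the robot and the scene stay as the last step left them, time stands still between calls to the robot, and variables do not carry over. Pictures are saved under pics/ and viewed, at most 14 in all, crops included, and the job is handed in when it is done.

Besides the shell and the picture viewer there is one more tool, called after "Emit:" as name(argument=value, ...) on one line, values as JSON. send_rows: Moves the arm, as the interface text tells. Its arguments: {"type":"object","properties":{"xyz":{"type":"array"},"dr":{"type":"array"},"jaw":{"type":"number"},"grip_force":{"type":"number"}},"required":["xyz","dr"]}

```bash
ls; mkdir -p pics
python3 - <<'E'
from bench import *
import cv2
s=get_state();print(s)
for n in ("scene","side","wrist"):
    print(n,calibration(n))
for n in ("scene","side"):
    cv2.imwrite(f"pics/{n}0.png",get_image(n)[:,:,::-1])
E
```

```text
pics
{'time': 0.0, 'joint_positions': array([ 1.16807847,  0.32180632, -0.0700871 ,  1.45164686,  0.02257895,
        1.37079844, -0.05690702]), 'qd': array([-0.00026793, -0.0009109 ,  0.00078321,  0.00163585,  0.00010388,
        0.0030436 ,  0.00011723]), 'joint_torque': array([ 4.57984570e-04, -4.91288924e+01, -4.03176695e-01, -3.12527132e+01,
       -6.37075701e-02,  4.36913827e-02,  1.61821740e-04]), 'position': array([ 0.26291166, -0.59389755,  0.23848645]), 'tool_rot': array([-3.07183078e+00, -6.49663368e-01,  7.24408955e-04]), 'ft_force': array([-0.06333787, -0.09229559, -0.08063308]), 'torque': array([ 0.02466851, -0.03382605,  0.0217613 ]), 'grip_force': 0.0, 'grip_width': 0.9986844792764216}
scene {'vfov': 53.61851729681064, 'cx': 327.21487575059734, 'cy': 242.13518419038178, 'rvec': array([ 1.10465589,  2.26530506, -1.10892387]), 'tvec': array([ 0.26415787, -0.24207032,  1.465925  ])}
side {'vfov': 48.63569785224871, 'cx': 319.4335179983274, 'cy': 242.0940726801243, 'rvec': array([ 2.36344007, -0.4613721 ,  0.18612569]), 'tvec': array([-0.47067224,  0.23229277,  0.82040893])}
wrist {'vfov': 58.838995964520166, 'cx': 318.9041844781221, 'cy': 244.50177160932105, 'hand_eye': array([[-7.04042431e-04, -9.58483134e-01, -2.85148357e-01,
         7.90183143e-02],
       [ 9.99999706e-01, -5.88507451e-04, -4.90859423e-04,
        -1.34735511e-04],
       [ 3.02668546e-04, -2.85148619e-01,  9.58483267e-01,
        -1.44517988e-01],
       [ 0.00000000e+00,  0.00000000e+00,  0.00000000e+00,
         1.00000000e+00]])}
```

View pics/scene0.png

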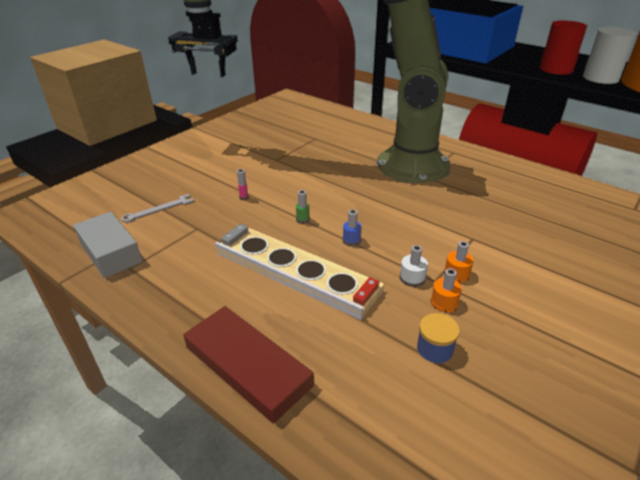

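View pics/side0.png

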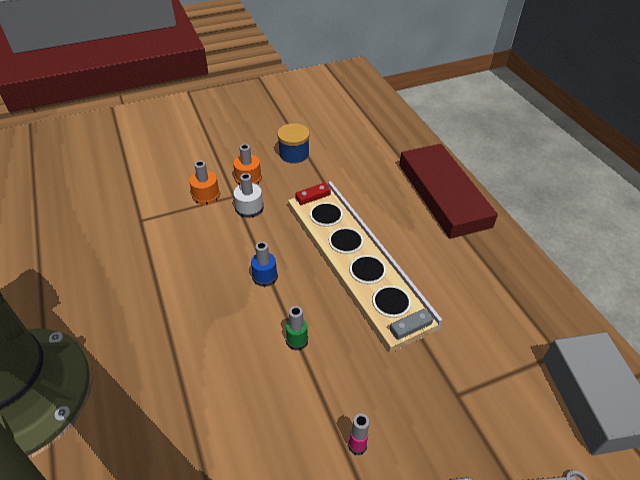

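```bash
cat > h.py <<'E'
import numpy as np, cv2
from bench import *
from scipy.spatial.transform import Rotation as R
def cam(name,state=None):
    c=calibration(name); f=240/np.tan(np.radians(c["vfov"])/2)
    K=np.array([[f,0,c["cx"]],[0,f,c["cy"]],[0,0,1]])
    if "rvec" in c:
        M=R.from_rotvec(c["rvec"]).as_matrix(); o=-M.T@c["tvec"]; return K,M.T,o
    T=np.eye(4);T[:3,:3]=R.from_rotvec(state["tool_rot"]).as_matrix();T[:3,3]=state["position"]
    T=T@c["hand_eye"]; return K,T[:3,:3],T[:3,3]
def cast(C,uv,z):
    K,M,o=C; d=M@np.linalg.solve(K,[uv[0],uv[1],1.]); return o+d*(z-o[2])/d[2]
def proj(C,p):
    K,M,o=C; q=K@(M.T@(np.asarray(p)-o)); return q[:2]/q[2]
def blobs(mask,amin=8):
    n,l,s,c=cv2.connectedComponentsWithStats(mask.astype(np.uint8))
    return [(s[i,4],c[i],s[i,:4]) for i in range(1,n) if s[i,4]>=amin]
E
python3 - <<'E'
from h import *
seed={"scene":dict(pads=[(342,283),(311,270),(281,257),(255,245)],bits=[(241,172),(302,193),(352,213),(416,249)],red=(367,290),pot=(439,328)),
"side":dict(pads=[(326,214),(346,240),(368,269),(391,301)],bits=[(360,420),(295,312),(262,246),(246,178)])}
P={}
for n in ("scene","side"):
    C=cam(n);im=cv2.imread(f"pics/{n}0.png").astype(int);g=im.max(2)
    B=blobs(g<70,30)
    pads=[]
    for s in seed[n]["pads"]:
        b=min(B,key=lambda b:np.hypot(*(b[1]-s)));p=cast(C,b[1],.025);pads.append(p);print(n,"pad",b[1].round(1),b[0],(p*1e3).round(1))
    pads=np.array(pads);print(" gaps",np.linalg.norm(np.diff(pads,axis=0),axis=1).round(4))
    for s in seed[n]["bits"]:
        roi=g[s[1]-6:s[1]+7,s[0]-6:s[0]+7]
        w=np.clip(75-roi,0,None)*(np.hypot(*np.mgrid[-6:7,-6:7])<6)
        yy,xx=np.mgrid[-6:7,-6:7]
        if w.sum()==0: print(roi);continue
        uv=(s[0]+(w*xx).sum()/w.sum(),s[1]+(w*yy).sum()/w.sum());p=cast(C,uv,.085);print(n,"bit",np.round(uv,1),(w>0).sum(),(p*1e3).round(1))
for n in("scene","side"):
    im=cv2.imread(f"pics/{n}0.png")
    cr=[cv2.resize(im[s[1]-20:s[1]+40,s[0]-25:s[0]+25],None,fx=4,fy=4,interpolation=0) for s in seed[n]["bits"]]
    P[n]=np.hstack(cr)
cv2.imwrite("pics/c0.png",np.vstack([P["scene"],P["side"]]))
E
```

```text
scene pad [341.7 282.6] 283 [590.  164.5  25. ]
scene pad [310.5 269. ] 202 [597.1  85.   25. ]
scene pad [280.8 256.2] 189 [604.5   4.2  25. ]
scene pad [253.6 244.5] 201 [611.7 -74.7  25. ]
 gaps [0.0798 0.0811 0.0792]
[[178 177 177 179 178 182 180 182 184 183 186 188 188]
 [176 177 177 177 178 176 177 180 180 180 181 182 184]
 [177 176 177 174 167 162 165 172 176 179 180 180 181]
 [175 176 170 154 135 122 129 142 160 174 178 179 178]
 [173 172 157 125  89  75  84 107 137 160 172 176 178]
 [171 166 149 123  99  94 102 118 132 142 159 173 177]
 [171 161 140 131 126 123 127 129 120 121 149 173 178]
 [176 161 133 121 120 119 116 112 103 110 144 171 177]
 [181 167 136 113 112 113 109 103  99 108 143 171 178]
 [185 171 141 115 109 110 111 106  99 105 138 168 175]
 [186 176 147 116 108 111 110 106  99 100 131 164 172]
 [189 182 156 121 108 111 110 106 101  99 128 164 172]
 [191 187 165 123 108 110 110 106  99  98 128 167 174]]
[[178 179 181 180 182 184 184 185 186 187 189 190 189]
 [176 177 179 179 181 181 181 183 183 184 186 187 188]
 [177 177 177 176 174 169 170 175 180 183 183 184 186
[... 348 characters left out ...]
8 111 112 111 109 104 102 132 170 179]
 [176 160 126 112 112 112 112 109 104 100 130 169 178]
 [173 161 129 113 111 113 112 110 102 101 130 170 177]
 [172 157 128 111 112 112 111 110 103 101 133 172 180]]
scene bit [352.4 211. ] 2 [430.3  75.7  85. ]
scene bit [416.5 247.5] 6 [458.7 262.   85. ]
side pad [325.9 213.1] 433 [588.4 162.1  25. ]
side pad [345.5 239.5] 503 [595.3  82.3  25. ]
side pad [367.4 268.4] 584 [602.9   2.5  25. ]
side pad [391.4 300.4] 679 [610.1 -77.3  25. ]
 gaps [0.0801 0.0801 0.0801]
side bit [360.8 420.3] 67 [ 455.5 -273.7   85. ]
side bit [295.3 310.7] 41 [436.6 -75.8  85. ]
side bit [260.9 245.3] 29 [429.5  74.7  85. ]
side bit [245.1 176. ] 20 [457.1 260.5  85. ]
```

View pics/c0.png

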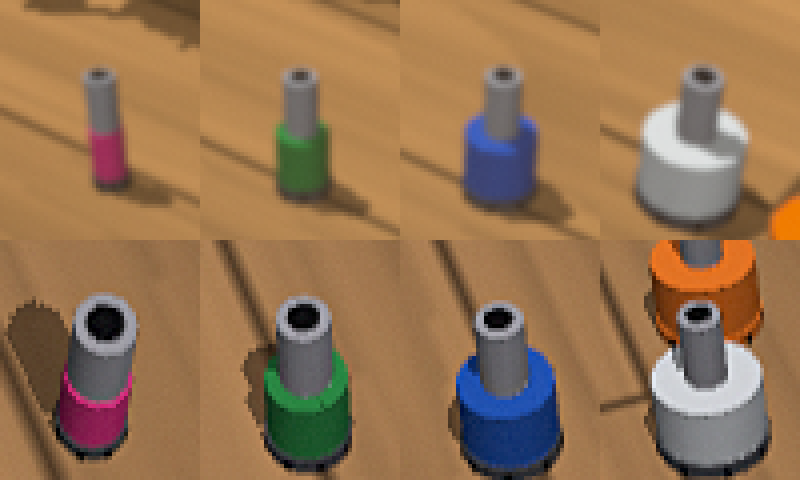

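Scene: pink, green, blue and silver bits with dark holes at side pixels (361,420), (295,311), (261,245), (245,176). Pads run from side pixel (326,213), next to red, to (391,300), next to grey. The two views agree to about 2 mm, the pad gaps measure 80 mm, and red is at the pad_a end.

```bash
cat >> h.py <<'E'
BITS=dict(pink=(456,-273),green=(437,-75),blue=(430,75.5),silver=(458,261.5))
PADS=dict(pink=(589,163),green=(596.3,83.5),blue=(603.5,3.5),silver=(611,-76))
TR=np.array([[0,1,0],[1,0,0],[0,0,-1.]])
def plan(x,y,z):
    s=get_state();A=R.from_rotvec(s["tool_rot"]).as_matrix()
    d=A.T@(np.array([x,y,z])-s["position"]*1e3)
    print("shift",d.round(1),"turn",R.from_matrix(A.T@TR).as_rotvec().round(4),"pos",(s["position"]*1e3).round(1))
E
python3 - <<'E'
from h import *
import bench
print([k for k in dir(bench) if not k.startswith("__")], getattr(bench,"nose_length",None))
plan(456,-273,190)
E
```

```text
['MotionError', 'calibration', 'close_job', 'get_image', 'get_state', 'nose_length'] 0.017
shift [ 306.5 -215.2   48.9] turn [-1.600e-03 -9.000e-04 -1.154e+00] pos [ 262.9 -593.9  238.6]
```

Emit:
send_rows(xyz=[[30,-21,5],[61,-43,10],[92,-65,15],[123,-86,20],[153,-108,24],[184,-129,29],[215,-151,34],[246,-172,39],[276,-194,44],[306.5,-215,49]], dr=[[0,0,-0.115],[0,0,-0.231],[0,0,-0.346],[0,0,-0.462],[0,0,-0.577],[0,0,-0.692],[0,0,-0.808],[0,0,-0.923],[0,0,-1.039],[-0.0016,-0.0009,-1.154]], jaw=60, grip_force=25)

```text
time: 0.93
position: [0.4566, -0.2719, 0.1901]
tool_rot: [2.214, 2.227, -0.001]
ft_force: [0.9, -0.0, -0.4]
grip_width: 0.691
grip_force: 0.0
```

Run:
```python
from h import *
plan(456,-273,68)
s=get_state();im=get_image("wrist");cv2.imwrite("pics/w1.png",im[:,:,::-1]);C=cam("wrist",s)
print(proj(C,[.456,-.273,.085]),s["joint_positions"].round(2))
```

```text
shift [ -0.9  -0.7 122.1] turn [0.0003 0.0016 0.0056] pos [ 456.6 -271.9  190.1]
[317.09556469 253.1089689 ] [ 0.88  0.12 -0.42  1.8   0.05  1.23  0.45]
```

View pics/w1.png

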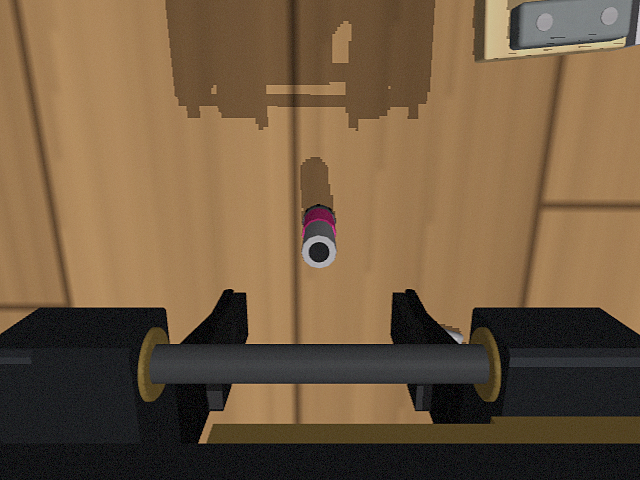

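The wrist view shows the pink bit's hole at (318.5,251.5), against a predicted (317,253), so it agrees to under 1 mm.

Emit:
send_rows(xyz=[[-0.5,0,15],[-1,-0.7,35],[-1,-0.7,57],[-1,-0.7,79],[-1,-0.7,98],[-1,-0.7,110],[-1,-0.7,118],[-1,-0.7,122],[-1,-0.7,122],[-1,-0.7,122]], dr=[[0,0,0.005],[0,0,0.005],[0,0,0.005],[0,0,0.005],[0,0,0.005],[0,0,0.005],[0,0,0.005],[0,0,0.005],[0,0,0.005],[0,0,0.005]])

```text
time: 1.82
position: [0.4563, -0.2752, 0.0693]
tool_rot: [2.225, 2.214, -0.0]
ft_force: [0.1, 0.1, 0.2]
grip_width: 0.691
grip_force: 0.0
```

Emit:
send_rows(xyz=[[0,0,0],[0,0,0],[0,0,0],[0,0,0],[0,0,0],[0,0,0],[0,0,0],[0,0,0],[0,0,0],[0,0,0]], dr=[[0,0,0],[0,0,0],[0,0,0],[0,0,0],[0,0,0],[0,0,0],[0,0,0],[0,0,0],[0,0,0],[0,0,0]], jaw=10, grip_force=25)

```text
time: 2.65
position: [0.4558, -0.2749, 0.0686]
tool_rot: [2.226, 2.215, -0.001]
ft_force: [-0.2, 0.1, -0.8]
grip_width: 0.248
grip_force: 25.0
```

Run:
```python
from h import *
print(get_state()["ft_force"]);plan(456,-273,68);plan(589,163,220);plan(589,163,140)
```

```text
[-0.18756412  0.09000339 -0.79488765]
shift [1.9 0.2 0.6] turn [ 0.0009  0.0017 -0.0049] pos [ 455.8 -274.9   68.6]
shift [ 438.3  131.2 -152. ] turn [ 0.0009  0.0017 -0.0049] pos [ 455.8 -274.9   68.6]
shift [438.4 131.1 -72. ] turn [ 0.0009  0.0017 -0.0049] pos [ 455.8 -274.9   68.6]
```

Emit:
send_rows(xyz=[[0,0,-10],[0,0,-30],[0,0,-55],[0,0,-80],[0,0,-100],[9,3,-115],[26,8,-122],[52,16,-122],[83,25,-122],[113,34,-122]], dr=[[0,0,-0.005],[0,0,-0.005],[0,0,-0.005],[0,0,-0.005],[0,0,-0.005],[0,0,-0.005],[0,0,-0.005],[0,0,-0.005],[0,0,-0.005],[0,0,-0.005]])

```text
time: 3.48
position: [0.4901, -0.1609, 0.191]
tool_rot: [2.221, 2.219, -0.001]
ft_force: [0.6, -0.0, -1.4]
grip_width: 0.246
grip_force: 25.0
```

Emit:
send_rows(xyz=[[35.5,10.7,0],[71,21,0],[106.5,32,0],[142,43,0],[178,53,0],[213,64,0],[249,75,0],[281,84,0],[307,92,0],[323,97,0]], dr=[[0,0,0],[0,0,0],[0,0,0],[0,0,0],[0,0,0],[0,0,0],[0,0,0],[0,0,0],[0,0,0],[0,0,0]])

```text
time: 4.32
position: [0.5868, 0.1654, 0.1903]
tool_rot: [-2.217, -2.226, -0.001]
ft_force: [-0.4, 0.9, -2.2]
grip_width: 0.248
grip_force: 25.0
```

Emit:
send_rows(xyz=[[0,0,10],[0,0,28],[0,0,46],[0,0,60],[0,0,68],[0,0,70],[0,0,70],[0,0,70],[0,0,70],[0,0,70]], dr=[[0,0,0],[0,0,0],[0,0,0],[0,0,0],[0,0,0],[0,0,0],[0,0,0],[0,0,0],[0,0,0],[0,0,0]])

```text
time: 5.15
position: [0.5879, 0.1612, 0.121]
tool_rot: [2.22, 2.219, 0.001]
ft_force: [0.3, -0.3, -1.8]
grip_width: 0.244
grip_force: 25.0
```

Run:
```python
from h import *
print(get_state()["ft_force"],get_state()["torque"]);plan(589,161,94)
s=get_state();im=get_image("wrist");C=cam("wrist",s)
cv2.imwrite("pics/w2.png",im[:,:,::-1])
for k in("pink","green","blue"): print(proj(C,[PADS[k][0]/1e3,PADS[k][1]/1e3,.025]))
cv2.imwrite("pics/side2.png",get_image("side")[:,:,::-1])
a=cv2.imread("pics/w2.png");b=cv2.imread("pics/side2.png")
cv2.imwrite("pics/m2.png",np.hstack([cv2.resize(a,(400,300)),cv2.resize(b[130:330,230:450],(400,364))[:300]]))
```

```text
[ 0.29110911 -0.30347121 -1.76978253] [-0.01299001 -0.09536195 -0.0040822 ]
shift [-0.2  1.1 27. ] turn [ 0.0025  0.0013 -0.    ] pos [587.9 161.2 121. ]
[319.62285689 253.1435733 ]
[330.94346406 370.23094994]
[340.38254531 470.01299292]
```

View pics/m2.png

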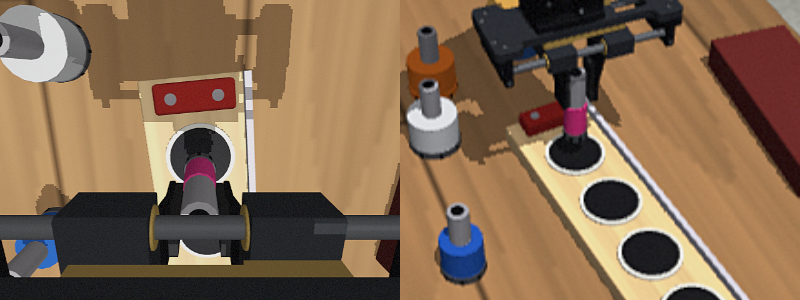

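Left (wrist): pad a is centred near (318,248), as predicted, with the pink bit held above it. Right (side): the bit hangs upright over pad a.

Emit:
send_rows(xyz=[[0,1,6],[0,1,13],[0,1,19],[0,1,23],[0,1,25.5],[0,1,26.5],[0,1,26.5],[0,1,26.5],[0,1,26.5],[0,1,26.5]], dr=[[0,0,0],[0.002,0.001,0],[0.002,0.001,0],[0.002,0.001,0],[0.002,0.001,0],[0.002,0.001,0],[0.002,0.001,0],[0.002,0.001,0],[0.002,0.001,0],[0.002,0.001,0]])

```text
time: 6.08
position: [0.5882, 0.161, 0.0936]
tool_rot: [-2.221, -2.221, 0.002]
ft_force: [-2.0, 0.0, 1.7]
grip_width: 0.251
grip_force: 25.0
```

Emit:
send_rows(xyz=[[0,0,0],[0,0,0],[0,0,0],[0,0,0],[0,0,0],[0,0,0],[0,0,-10],[0,0,-30],[0,0,-55],[0,0,-75]], dr=[[0,0,0],[0,0,0],[0,0,0],[0,0,0],[0,0,0],[0,0,0],[0,0,0],[0,0,0],[0,0,0],[0,0,0]], jaw=60)

```text
time: 6.92
position: [0.5886, 0.1614, 0.1706]
tool_rot: [-2.221, -2.222, 0.0]
ft_force: [0.9, 0.5, -0.1]
grip_width: 0.685
grip_force: 0.0
```

Run:
```python
from h import *
plan(437,-75,150);
im=get_image("side");cv2.imwrite("pics/side3.png",im[:,:,::-1])
C=cam("side");g=im.max(2).astype(int);print(proj(C,[.589,.163,.110]))
for b in blobs(g[150:230,300:360]<60,10): print(b[0],b[1]+[300,150],cast(C,b[1]+[300,150],.110))
cv2.imwrite("pics/side3c.png",cv2.resize(cv2.imread("pics/side3.png")[130:330,230:450],None,fx=2,fy=2))
```

```text
shift [-236.3 -151.7   20.6] turn [-0.0002  0.0001  0.0003] pos [588.6 161.4 170.6]
[326.70622548 180.20702981]
171 [309.1754386  158.86549708] [0.5816938  0.23404876 0.11      ]
98 [345.34693878 154.96938776] [0.65216066 0.21887198 0.11      ]
19 [326.31578947 180.52631579] [0.58797235 0.16243592 0.11      ]
297 [325.77104377 214.8956229 ] [0.55179251 0.07843245 0.11      ]
```

View pics/side3c.png

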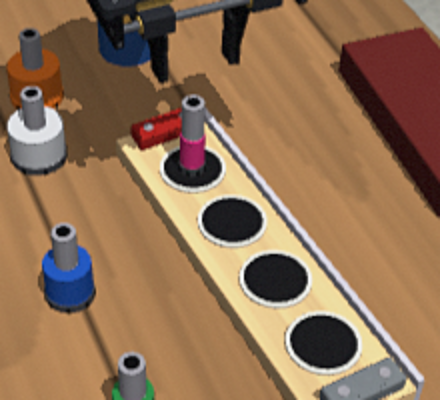

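The pink bit stands upright on pad a, with its hole at side pixel (326,180.5), within 1 mm of the pad's centre. Next is green.

Emit:
send_rows(xyz=[[-12,-8,0],[-35,-23,0],[-64,-41,0],[-95,-61,5],[-125,-80,10],[-156,-100,15],[-187,-120,18],[-213,-137,20],[-229,-147,20],[-236.3,-151.7,20]], dr=[[0,0,0],[0,0,0],[0,0,0],[0,0,0],[0,0,0],[0,0,0],[0,0,0],[0,0,0],[0,0,0],[0,0,0]])

```text
time: 7.8
position: [0.4352, -0.0781, 0.1492]
tool_rot: [2.225, 2.216, -0.004]
ft_force: [-0.0, -0.1, -0.0]
grip_width: 0.687
grip_force: 0.0
```

Emit:
send_rows(xyz=[[0,0,3],[0,0,10],[0,0,25],[0,0,42],[0,0,58],[0,0,70],[0,0,78],[0,0,82],[0,0,82],[0,0,82]], dr=[[0,0,0],[0,0,0],[0,0,0],[0,0,0],[0,0,0],[0,0,0],[0,0,0],[0,0,0],[0,0,0],[0,0,0]])

```text
time: 8.63
position: [0.4371, -0.0746, 0.067]
tool_rot: [-2.22, -2.222, 0.001]
ft_force: [0.8, -0.3, -0.2]
grip_width: 0.691
grip_force: 0.0
```

Run:
```python
from h import *
plan(437,-75,68)
```

```text
shift [-0.4 -0.1 -1. ] turn [-0.0008  0.0001  0.0012] pos [437.1 -74.6  67. ]
```

Emit:
send_rows(xyz=[[0,0,-1],[0,0,-1],[0,0,-1],[0,0,-1],[0,0,-1],[0,0,-1],[0,0,-1],[0,0,-1],[0,0,-1],[0,0,-1]], dr=[[0,0,0],[0,0,0],[0,0,0],[0,0,0],[0,0,0],[0,0,0],[0,0,0],[0,0,0],[0,0,0],[0,0,0]], jaw=10)

```text
time: 9.47
position: [0.4366, -0.0754, 0.0678]
tool_rot: [-2.221, -2.221, 0.002]
ft_force: [0.4, 0.0, -0.0]
grip_width: 0.239
grip_force: 25.0
```

Emit:
send_rows(xyz=[[0,0,-10],[0,0,-30],[0,0,-50],[5,5,-68],[15,15,-80],[32,32,-82],[55,55,-82],[78,78,-82],[102,102,-82],[126,126,-82]], dr=[[0,0,0],[0,0,0],[0,0,0],[0,0,0],[0,0,0],[0,0,0],[0,0,0],[0,0,0],[0,0,0],[0,0,0]])

```text
time: 10.3
position: [0.5633, 0.0513, 0.1499]
tool_rot: [-2.222, -2.22, 0.003]
ft_force: [-0.6, -0.1, -1.2]
grip_width: 0.243
grip_force: 25.0
```

Emit:
send_rows(xyz=[[18,18,0],[28,28,0],[32.5,33,0],[32.5,33,5],[32.5,33,14],[32.5,33,26],[32.5,33,37],[32.5,33,45],[32.5,33,48],[32.5,33,48]], dr=[[0,0,0],[0,0,0],[0,0,0],[0,0,0],[0,0,0],[0,0,0],[0,0,0],[0,0,0],[0,0,0],[0,0,0]])

```text
time: 11.13
position: [0.5946, 0.0825, 0.1001]
tool_rot: [-2.221, -2.22, 0.005]
ft_force: [0.5, -0.7, -1.8]
grip_width: 0.245
grip_force: 25.0
```

Run:
```python
from h import *
print(get_state()["ft_force"]);plan(596.3,83.5,93.5)
```

```text
[ 0.54044814 -0.66023367 -1.81135487]
shift [1.  1.8 6.6] turn [-0.0036  0.001  -0.0005] pos [594.6  82.5 100.1]
```

Emit:
send_rows(xyz=[[0.3,0.8,0.5],[0.7,1.6,2],[0.7,1.6,3.5],[0.7,1.6,5],[0.7,1.6,6],[0.7,1.6,6.8],[0.7,1.6,7],[0.7,1.6,7],[0.7,1.6,7],[0.7,1.6,7]], dr=[[-0.003,0.001,0],[-0.003,0.001,0],[-0.003,0.001,0],[-0.003,0.001,0],[-0.003,0.001,0],[-0.003,0.001,0],[-0.003,0.001,0],[-0.003,0.001,0],[-0.003,0.001,0],[-0.003,0.001,0]])

```text
time: 11.97
position: [0.5972, 0.0839, 0.0945]
tool_rot: [2.221, 2.221, 0.003]
ft_force: [-0.1, 0.6, -2.5]
grip_width: 0.246
grip_force: 25.0
```

Emit:
send_rows(xyz=[[0,-0.5,0.7],[0,-0.7,1.5],[0,-0.7,1.8],[0,-0.7,1.8],[0,-0.7,1.8],[0,-0.7,1.8],[0,-0.7,1.8],[0,-0.7,1.8],[0,-0.7,1.8],[0,-0.7,1.8]], dr=[[0,0,0],[0,0,0],[0,0,0],[0,0,0],[0,0,0],[0,0,0],[0,0,0],[0,0,0],[0,0,0],[0,0,0]])

```text
time: 12.8
position: [0.5966, 0.0839, 0.0929]
tool_rot: [2.221, 2.221, 0.003]
ft_force: [-0.1, 0.2, 2.6]
grip_width: 0.247
grip_force: 25.0
```

Emit:
send_rows(xyz=[[0,0,0],[0,0,0],[0,0,0],[0,0,0],[0,0,0],[0,0,0],[0,0,-10],[0,0,-30],[0,0,-55],[0,0,-75]], dr=[[0,0,0],[0,0,0],[0,0,0],[0,0,0],[0,0,0],[0,0,0],[0,0,0],[0,0,0],[0,0,0],[0,0,0]], jaw=60)

```text
time: 13.63
position: [0.5966, 0.0842, 0.1698]
tool_rot: [2.22, 2.221, 0.004]
ft_force: [0.4, 0.6, -0.3]
grip_width: 0.688
grip_force: 0.0
```

Run:
```python
from h import *
plan(430,75.5,150)
im=get_image("side");cv2.imwrite("pics/side4.png",im[:,:,::-1])
C=cam("side");g=im.max(2).astype(int);q=proj(C,[.5963,.0835,.110]);print(q)
x0,y0=int(q[0])-10,int(q[1])-10
for b in blobs(g[y0:y0+20,x0:x0+20]<60,8): print(b[0],b[1]+[x0,y0],cast(C,b[1]+[x0,y0],.110))
```

```text
shift [  -8.6 -166.6   19.3] turn [ 0.0028 -0.0007  0.0004] pos [596.6  84.2 169.8]
[347.73977877 206.48526922]
23 [347.91304348 206.43478261] [0.59663982 0.08350339 0.11      ]
24 [338.16666667 212.08333333] [0.57477797 0.07678786 0.11      ]
```

Emit:
send_rows(xyz=[[0,-8,0],[-1,-25,0],[-2,-45,0],[-4,-67,3],[-5,-90,7],[-6,-113,11],[-7,-135,15],[-8,-152,18],[-8.6,-163,19.5],[-8.6,-166.5,19.5]], dr=[[0.003,0,0],[0.003,0,0],[0.003,0,0],[0.003,0,0],[0.003,0,0],[0.003,0,0],[0.003,0,0],[0.003,0,0],[0.003,0,0],[0.003,0,0]])

```text
time: 14.52
position: [0.4269, 0.0747, 0.1467]
tool_rot: [-2.22, -2.22, 0.006]
ft_force: [-0.9, 0.1, -0.1]
grip_width: 0.69
grip_force: 0.0
```

Emit:
send_rows(xyz=[[0,0,3],[0,0,10],[0,0,25],[0,0,42],[0,0,58],[0,0,70],[0,0,78],[0,0,82],[0,0,82],[0,0,82]], dr=[[0,0,0],[0,0,0],[0,0,0],[0,0,0],[0,0,0],[0,0,0],[0,0,0],[0,0,0],[0,0,0],[0,0,0]])

```text
time: 15.35
position: [0.4302, 0.0755, 0.066]
tool_rot: [-2.22, -2.221, 0.0]
ft_force: [1.0, 0.3, -0.0]
grip_width: 0.689
grip_force: 0.0
```

Run:
```python
from h import *
plan(430,75.5,68)
```

```text
shift [-0.  -0.2 -2. ] turn [-0.0011 -0.001   0.0001] pos [430.2  75.5  66. ]
```

Emit:
send_rows(xyz=[[0,0,-2],[0,0,-2],[0,0,-2],[0,0,-2],[0,0,-2],[0,0,-2],[0,0,-2],[0,0,-2],[0,0,-2],[0,0,-2]], dr=[[0,0,0],[0,0,0],[0,0,0],[0,0,0],[0,0,0],[0,0,0],[0,0,0],[0,0,0],[0,0,0],[0,0,0]], jaw=10)

```text
time: 16.18
position: [0.43, 0.0753, 0.0679]
tool_rot: [-2.221, -2.221, 0.0]
ft_force: [0.9, 0.3, -0.1]
grip_width: 0.243
grip_force: 25.0
```

Emit:
send_rows(xyz=[[0,0,-10],[0,0,-30],[0,0,-50],[-2,5,-68],[-7,17,-80],[-15,36,-82],[-25,60,-82],[-36,86,-82],[-47,112,-82],[-57,138,-82]], dr=[[0,0,0],[0,0,0],[0,0,0],[0,0,0],[0,0,0],[0,0,0],[0,0,0],[0,0,0],[0,0,0],[0,0,0]])

```text
time: 17.02
position: [0.5684, 0.0171, 0.1496]
tool_rot: [-2.221, -2.219, 0.003]
ft_force: [0.2, 0.1, -2.2]
grip_width: 0.245
grip_force: 25.0
```

Emit:
send_rows(xyz=[[-8,18,0],[-13,30,0],[-15,35.5,0],[-15,35.5,5],[-15,35.5,14],[-15,35.5,26],[-15,35.5,37],[-15,35.5,45],[-15,35.5,48],[-15,35.5,48]], dr=[[0,0,0],[0,0,0],[0,0,0],[0,0,0],[0,0,0],[0,0,0],[0,0,0],[0,0,0],[0,0,0],[0,0,0]])

```text
time: 17.85
position: [0.6021, 0.0033, 0.1002]
tool_rot: [-2.219, -2.22, 0.004]
ft_force: [-0.8, 1.2, -3.6]
grip_width: 0.242
grip_force: 25.0
```

Run:
```python
from h import *
print(get_state()["ft_force"]);plan(603.5,3.5,93)
```

```text
[-0.7749432   1.20736477 -3.56982035]
shift [0.2 1.4 7.2] turn [-0.0037 -0.0004  0.0004] pos [602.1   3.3 100.2]
```

Emit:
send_rows(xyz=[[0.2,0.6,1],[0.2,1,3],[0.2,1,5],[0.2,1,6.5],[0.2,1,7.5],[0.2,1,8.3],[0.2,1,8.3],[0.2,1,8.3],[0.2,1,8.3],[0.2,1,8.3]], dr=[[-0.003,0,0],[-0.003,0,0],[-0.003,0,0],[-0.003,0,0],[-0.003,0,0],[-0.003,0,0],[-0.003,0,0],[-0.003,0,0],[-0.003,0,0],[-0.003,0,0]])

```text
time: 18.68
position: [0.6044, 0.0035, 0.0934]
tool_rot: [2.221, 2.221, 0.003]
ft_force: [0.6, 0.4, -2.3]
grip_width: 0.245
grip_force: 25.0
```

Emit:
send_rows(xyz=[[0,-0.5,0.5],[0,-0.8,1],[0,-0.8,1],[0,-0.8,1],[0,-0.8,1],[0,-0.8,1],[0,-0.8,1],[0,-0.8,1],[0,-0.8,1],[0,-0.8,1]], dr=[[0,0,0],[0,0,0],[0,0,0],[0,0,0],[0,0,0],[0,0,0],[0,0,0],[0,0,0],[0,0,0],[0,0,0]])

```text
time: 19.52
position: [0.6042, 0.0035, 0.093]
tool_rot: [2.22, 2.22, 0.004]
ft_force: [1.3, -0.7, 6.0]
grip_width: 0.25
grip_force: 25.0
```

Emit:
send_rows(xyz=[[0,0,0],[0,0,0],[0,0,0],[0,0,0],[0,0,0],[0,0,0],[0,0,-10],[0,0,-30],[0,0,-55],[0,0,-75]], dr=[[0,0,0],[0,0,0],[0,0,0],[0,0,0],[0,0,0],[0,0,0],[0,0,0],[0,0,0],[0,0,0],[0,0,0]], jaw=60)

```text
time: 20.35
position: [0.6036, 0.0037, 0.1694]
tool_rot: [2.22, 2.221, 0.004]
ft_force: [1.1, 0.5, -0.1]
grip_width: 0.687
grip_force: 0.0
```

Run:
```python
from h import *
plan(458,261.5,170)
im=get_image("side");cv2.imwrite("pics/side5.png",im[:,:,::-1])
C=cam("side");g=im.max(2).astype(int);q=proj(C,[.6035,.0035,.110]);print(q)
x0,y0=int(q[0])-10,int(q[1])-10
for b in blobs(g[y0:y0+20,x0:x0+20]<60,8): print(b[0],b[1]+[x0,y0],cast(C,b[1]+[x0,y0],.110))
for b in blobs(g[165:190,230:262]<70,8): print("silver",b[0],b[1]+[230,165],cast(C,b[1]+[230,165],.085))
c=im.astype(int); m=(c[:,:,0]>180)&(c[:,:,1]>80)&(c[:,:,1]<150)&(c[:,:,2]<60)
for b in blobs(m,60): print("orange",b[0],b[1],cast(C,b[1],.03))
```

```text
shift [ 257.8 -145.5   -0.8] turn [ 0.0026 -0.0006  0.0003] pos [603.6   3.7 169.4]
[371.08604329 235.77355564]
27 [371.55555556 236.07407407] [0.60393066 0.00257606 0.11      ]
silver 16 [245.125  176.0625] [0.4572225  0.26032554 0.085     ]
orange 230 [246.55652174 163.93913043] [0.48549723 0.36188264 0.03      ]
orange 262 [202.97328244 180.84732824] [0.3847234  0.34252012 0.03      ]
```

View pics/side5.png

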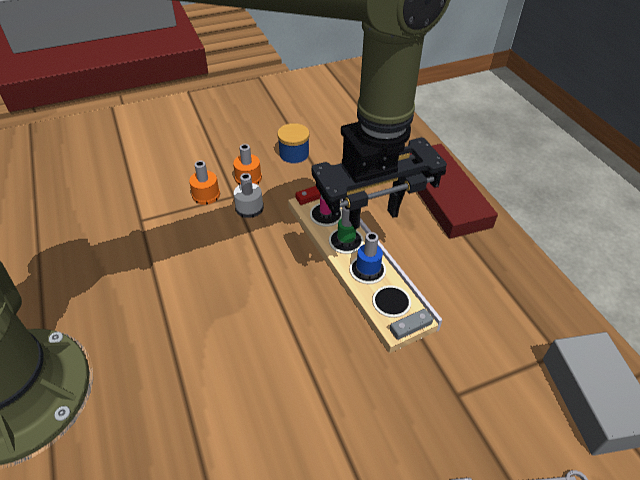

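Side view: the pink, green and blue bits stand on pads a, b and c (tops at about (326,180), (348,206) and (371,236)). The silver bit at (245,176) is untouched, and the oranges are about 100 mm from it.

Emit:
send_rows(xyz=[[13,-7,0],[38,-21,0],[70,-39,0],[103,-58,0],[136,-77,0],[169,-96,0],[202,-114,5],[230,-130,10],[249,-141,15],[257.5,-145.5,20]], dr=[[0.002,0,0],[0.002,0,0],[0.002,0,0],[0.002,0,0],[0.002,0,0],[0.002,0,0],[0.002,0,0],[0.002,0,0],[0.002,0,0],[0.002,0,0]])

```text
time: 21.23
position: [0.4541, 0.2651, 0.1468]
tool_rot: [-2.213, -2.228, 0.001]
ft_force: [-1.0, 0.3, -0.3]
grip_width: 0.691
grip_force: 0.0
```

Emit:
send_rows(xyz=[[0,0,3],[0,0,10],[0,0,25],[0,0,42],[0,0,58],[0,0,70],[0,0,78],[0,0,81],[0,0,81],[0,0,81]], dr=[[0,0,0],[0,0,0],[0,0,0],[0,0,0],[0,0,0],[0,0,0],[0,0,0],[0,0,0],[0,0,0],[0,0,0]])

```text
time: 22.07
position: [0.4584, 0.261, 0.0666]
tool_rot: [-2.222, -2.221, -0.001]
ft_force: [0.1, 0.2, 1.1]
grip_width: 0.694
grip_force: 0.0
```

Run:
```python
from h import *
plan(458,261.5,68)
```

```text
shift [ 0.5 -0.4 -1.4] turn [ 0.0004 -0.0007 -0.0005] pos [458.4 261.   66.6]
```

Emit:
send_rows(xyz=[[0.5,-0.4,-1.4],[0.5,-0.4,-1.4],[0.5,-0.4,-1.4],[0.5,-0.4,-1.4],[0.5,-0.4,-1.4],[0.5,-0.4,-1.4],[0.5,-0.4,-1.4],[0.5,-0.4,-1.4],[0.5,-0.4,-1.4],[0.5,-0.4,-1.4]], dr=[[0,0,0],[0,0,0],[0,0,0],[0,0,0],[0,0,0],[0,0,0],[0,0,0],[0,0,0],[0,0,0],[0,0,0]], jaw=10, grip_force=35)

```text
time: 22.9
position: [0.4577, 0.2615, 0.0676]
tool_rot: [-2.221, -2.221, -0.001]
ft_force: [0.3, -0.5, -0.5]
grip_width: 0.243
grip_force: 35.0
```

Emit:
send_rows(xyz=[[0,0,-8],[0,0,-24],[0,0,-44],[0,0,-66],[0,0,-88],[0,0,-106],[0,0,-119],[-10,4,-127],[-27,12,-130],[-51,23,-130]], dr=[[0,0,0],[0,0,0],[0,0,0],[0,0,0],[0,0,0],[0,0,0],[0,0,0],[0,0,0],[0,0,0],[0,0,0]])

```text
time: 23.73
position: [0.4794, 0.2125, 0.1984]
tool_rot: [-2.215, -2.226, -0.002]
ft_force: [0.5, -0.1, -4.5]
grip_width: 0.241
grip_force: 35.0
```

Emit:
send_rows(xyz=[[-29,13,0],[-60,27,0],[-92,42,0],[-124,56,0],[-156,71,0],[-188,85,0],[-220,100,0],[-250,113,0],[-274,124,0],[-286.5,130,0]], dr=[[0,0,0],[0,0,0],[0,0,0],[0,0,0],[0,0,0],[0,0,0],[0,0,0],[0,0,0],[0,0,0],[0,0,0]])

```text
time: 24.57
position: [0.6105, -0.0813, 0.1961]
tool_rot: [-2.227, -2.215, 0.004]
ft_force: [0.2, -0.5, -4.4]
grip_width: 0.244
grip_force: 35.0
```

Emit:
send_rows(xyz=[[0,0,3],[0,0,10],[0,0,22],[0,0,36],[0,0,51],[0,0,66],[0,0,79],[0,0,89],[0,0,94],[0,0,96]], dr=[[0,0,0],[0,0,0],[0,0,0],[0,0,0],[0,0,0],[0,0,0],[0,0,0],[0,0,0],[0,0,0],[0,0,0]])

```text
time: 25.4
position: [0.6097, -0.0755, 0.1]
tool_rot: [-2.219, -2.221, 0.001]
ft_force: [-0.2, -0.7, -3.7]
grip_width: 0.247
grip_force: 35.0
```

Run:
```python
from h import *
print(get_state()["ft_force"]);plan(611,-76,93)
```

```text
[-0.21950784 -0.71792851 -3.7284683 ]
shift [-0.5  1.3  7. ] turn [-0.0022 -0.0009  0.0008] pos [609.7 -75.5 100. ]
```

Emit:
send_rows(xyz=[[-0.2,0.5,1],[-0.4,0.7,3],[-0.4,0.7,5],[-0.4,0.7,6],[-0.4,0.7,7],[-0.4,0.7,7.8],[-0.4,0.7,7.8],[-0.4,0.7,7.8],[-0.4,0.7,7.8],[-0.4,0.7,7.8]], dr=[[-0.002,0,0],[-0.002,0,0],[-0.002,0,0],[-0.002,0,0],[-0.002,0,0],[-0.002,0,0],[-0.002,0,0],[-0.002,0,0],[-0.002,0,0],[-0.002,0,0]])

```text
time: 26.23
position: [0.6113, -0.0764, 0.0937]
tool_rot: [2.221, 2.221, 0.003]
ft_force: [-0.1, -0.5, -4.7]
grip_width: 0.247
grip_force: 35.0
```

Still hanging, about 1 mm up; lower, release and retreat.

Emit:
send_rows(xyz=[[0,0,0.6],[0,0,1.3],[0,0,1.3],[0,0,1.3],[0,0,1.3],[0,0,1.3],[0,0,1.3],[0,0,1.3],[0,0,1.3],[0,0,1.3]], dr=[[0,0,0],[0,0,0],[0,0,0],[0,0,0],[0,0,0],[0,0,0],[0,0,0],[0,0,0],[0,0,0],[0,0,0]])

```text
time: 27.07
position: [0.6115, -0.0764, 0.0926]
tool_rot: [2.22, 2.22, 0.003]
ft_force: [1.0, -1.6, 0.2]
grip_width: 0.242
grip_force: 35.0
```

Emit:
send_rows(xyz=[[0,0,0],[0,0,0],[0,0,0],[0,0,0],[0,0,0],[0,0,0],[0,0,-10],[0,0,-30],[0,0,-55],[0,0,-85]], dr=[[0,0,0],[0,0,0],[0,0,0],[0,0,0],[0,0,0],[0,0,0],[0,0,0],[0,0,0],[0,0,0],[0,0,0]], jaw=60)

```text
time: 27.9
position: [0.6101, -0.0763, 0.1776]
tool_rot: [-2.22, -2.221, -0.0]
ft_force: [1.2, 0.2, 0.0]
grip_width: 0.685
grip_force: 0.0
```

Emit:
send_rows(xyz=[[-10,0,-20],[-35,-5,-40],[-65,-15,-50],[-95,-25,-50],[-125,-35,-50],[-155,-45,-50],[-180,-55,-50],[-195,-58,-50],[-200,-60,-50],[-200,-60,-50]], dr=[[0,0,0],[0,0,0],[0,0,0],[0,0,0],[0,0,0],[0,0,0],[0,0,0],[0,0,0],[0,0,0],[0,0,0]])

```text
time: 28.73
position: [0.5508, -0.2773, 0.2274]
tool_rot: [2.223, 2.219, 0.003]
ft_force: [-0.1, 0.4, -0.2]
grip_width: 0.689
grip_force: 0.0
```

Run:
```python
from h import *
im=get_image("side");cv2.imwrite("pics/side6.png",im[:,:,::-1]);C=cam("side");g=im.max(2).astype(int)
for k in PADS:
    q=proj(C,[PADS[k][0]/1e3,PADS[k][1]/1e3,.110]);x0,y0=int(q[0])-8,int(q[1])-8
    for b in blobs(g[y0:y0+16,x0:x0+16]<65,8): print(k,b[0],(cast(C,b[1]+[x0,y0],.110)*1e3).round(1))
cv2.imwrite("pics/scene6.png",get_image("scene")[:,:,::-1])
```

```text
pink 18 [588.3 162.4 110. ]
green 23 [596.6  83.5 110. ]
blue 26 [604.1   2.5 110. ]
silver 32 [610.5 -77.7 110. ]
```

View pics/side6.png

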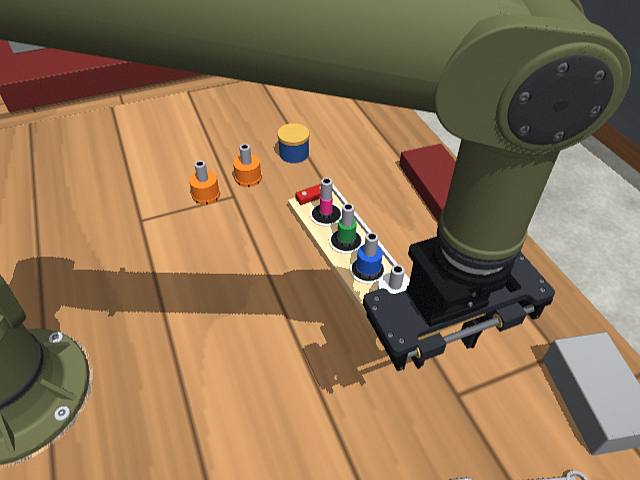

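View pics/scene6.png

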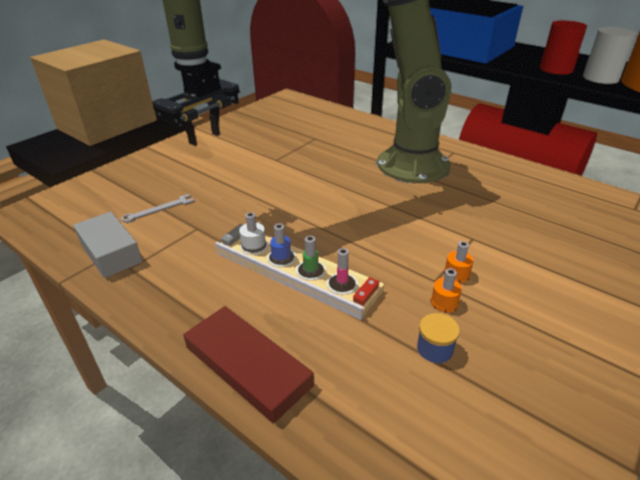

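All four bits stand upright, in the scene view from pink at (343,268) next to red to silver at (252,235) next to grey. The side-view centres are within about 2 mm of the pad centres. The pot is unmoved and the gripper is clear.

```bash
python3 -c "
from bench import *
print(close_job())"
```

```text
the job is handed in; nothing more can be done
None
```

I handed the job in at about 29 s: all four bits stand upright on their pads, from the pink 26 mm by the red stop to the silver 58 mm by the grey stop. Each measured within about 2 mm of its pad's centre, the paint pot and the orange look-alikes were left alone, and the gripper was open and clear.

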